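Sort bakery bag clips by spring stiffness

ROBOT

A 6-joint arm with a two-finger parallel gripper is mounted at the origin on the work surface. World frame = base frame: x ahead of the robot, y to its left, z up, the work surface at z = 0. Lengths are in m, angles in rad, forces in N, time in s.
With the tool pointing down it reaches from about 0.25 to 0.8 m from the base axis. Payload 8.5 kg.
Tool frame: the origin (TCP) lies on the centre line of the jaws, within the pads' length; the fingertips stand 8 mm ahead of it and the grasp point (between the pads) lies 11 mm behind it; z points along the fingers, y is the line along which they close (so a half turn about z gives the same grasp; the last joint's range is limited). The gripper opens to 85 mm and grips with 20 to 120 N. Pads are 22 mm wide; open, the fingers measure 114 mm over their backs; the gripper's body (76 mm by 85 mm) begins 54 mm behind the grasp point. The pads swing forward as they close: fully open they stand 13 mm farther back than shut.
Start: joints at [-1.329, 0.238, -0.013, 1.319, 0, 1.571], TCP at [0.126, -0.51, 0.239] pointing down, gripper open.
Joint ranges: [-2.66, 2.66], [-1.03, 1.9], [-1.14, 1.46], [-1.82, 2.27], [-1.45, 1.34], [-3.14, 3.14]. Speed limits (rad/s): [2.22, 2.22, 2.79, 3.14, 3.14, 3.14].

INTERFACE

Orientations are given as a 3x3 rotation matrix whose columns are the frame's x, y, z axes.
In Python, from station import manip, cams, models gives the robot as it stands.
- The arm moves only by the tool carry_out, never from a script. Its argument "moves" is a list of rows, each a list of 5 numbers: the shift along the tool's x, y, z in m, then the turn about the tool's z in degrees, then the closure, from 0 (fully open) to 1 (shut). In form: [[tx, ty, tz, yaw, jaw], ...]. A call has 1 to 20 rows; each row is the pose to reach, as a shift and turn from the pose commanded when the call began, along the tool's axes at that moment; what a row does not reach only later rows make up. A row lasts 1/12 s, in which the tool goes at most 41.7 mm and 7.16 degrees, less where a joint would pass 70% of its speed; a pose out of reach is approached as far as the arm can. A call with a gripper value outside its range is refused whole. The fingers move at their own pace and stop on an object; "grip_force" is the grip in N (left out, the last holds). Time passes only in rows, so rows that repeat a pose let the fingers close. It gives the time, the measured TCP pose, the force, the opening and the grip force at its end, in the units of the state.
- manip.get_obs(): the state, without advancing time (a new reading comes with each control period).
- cams.grab_frame(name): name is "scene" or "top"; returns a dict with "image" (420x560x3 uint8, red, green, blue), "range_z" (420x560 float32, m along the optical axis (not along the pixel's ray), 0 where there is no reading), "mtx" (3x3 intrinsics, pixels), "R" (3x3) and "t" (3): a world point X has camera coordinates R X + t. Camera axes: x right, y down, z forward; pixel columns grow to the right and rows downward; lengths in m; the calibration is good to about 2 mm. A picture is of the moment at which its call begins.
- manip.hand_in(): hands the job in; it is judged then, once.
Trained networks look in a picture, given as the dict that the camera call returned (one of the last four; its "shot" number tells which), for a name from the list of things; names that differ only in an ending like _2 or _b are one class to them, and where a whole thing is asked for, a point or a joint stands for the part that bears it (a point fixed in the world has none). Each returns a list of dicts, best first, with "confidence" (0 to 1); they miss things now and then, are a little off and sometimes report something else, mostly with a low value. They report only what shows in the picture. A call takes as long as a camera call. They do not tell look-alikes from the thing itself.
- models.cut_out(label, picture): "pixels" (420x560 bool, what is visible of it) and "pixel" ([row, column] in pixels, amid what is visible of it).
The state is a dict: "time": time; "joint_positions": joint angles; "qvel": joint speeds; "joint_torque": joint torques, N m; "tool_pos": TCP position; "tool_rot": TCP orientation; "contact_force": force on the tool from outside, world axes, zero at the start; "ft_torque": the same for the moment, N m; "grip_width": opening from 0.0 (shut) to 1.0 (fully open); "gripper_force": force on a finger pad.
Only numpy, scipy, OpenCV 4.12 (cv2) and the standard library are available. Lean on these libraries where they do the work, as an engineer would, in place of code of your own. Each camera call takes 0.05 s, during which the arm holds its last target. There are 200 camera calls.

TASK

Sort the three wooden bag clips by how stiff their springs feel when you squeeze the handles: lay each clip with a firm spring flat on the bottom of the shallow metal tray and each clip with a weak spring flat on the bottom of the deeper black tub, none lying on another, and let go of them. A clip is firm if its handles only start to give at more than about 14 N, else weak; any number may be weak. Leave the other things on the counter where they are.

Things in the scene. Friction and masses are not known exactly. Their poses are not given: they have to be found in the camera images.
- clip_a: a wooden bag clip like a giant clothes peg, lying on its side: 130 mm long, 58 mm wide over the handle ends, 30 mm high, 120 g. Origin: on its underside below the pivot coil; z up; jaws along +x (tips at +60 mm), two flared handles along -x (ends at -69 mm). All three look alike; each may be firm or weak, drawn afresh at every start whatever its name
- clip_a_squeeze (a point): point midway between that clip's handles, 56 mm behind the pivot, 15 mm up: handles 53 mm wide there. Squeezed along the clip's y they close (by 20 mm or more) and the jaws open; let go, they spring back. The force at which they start to yield there is 2 to 26 N, differing from clip to clip, and it rises by 1.3 N per mm closed. Firm: starts to yield above 14 N; weak: below
- clip_a_waist (a point): where to hold that clip for carrying: 8 mm ahead of the pivot, 15 mm up, midway between its flanks, which from 10 mm behind to 20 mm ahead of the pivot are flat, parallel and 30 mm apart across the clip's y; held there it stays shut whatever its spring
- clip_b: another such clip, exactly as clip_a; firm or weak on its own account
- clip_b_squeeze (a point): the same point on clip_b, as clip_a_squeeze
- clip_b_waist (a point): the same point on clip_b, as clip_a_waist
- clip_c: another such clip, exactly as clip_a; firm or weak on its own account
- clip_c_squeeze (a point): the same point on clip_c, as clip_a_squeeze
- clip_c_waist (a point): the same point on clip_c, as clip_a_waist
- tray: the shallow bare-metal tray for firm clips, fixed to the counter: 180 mm along its x, 290 mm along its y, 27 mm high, walls and floor 4 mm thick (inside 172 x 282 mm), with a flat 10 mm rim flange round its top edge. Origin: centre of its underside, z up. Three clips fit side by side along its x, 85 mm apart.
- tub: the deeper black plastic tub for weak clips, fixed to the counter: 180 mm along its x, 290 mm along its y, 50 mm high, walls and floor 4 mm thick (inside 172 x 282 mm), with a 6 mm lip. Origin: centre of its underside, z up. Three clips fit as in the tray. Tray and tub stand left and right in front of the robot and may change sides.
- salt: bystander: small glass salt jar with a steel cap, 44 mm across, 60 mm high, between tray and tub; origin under its centre
- jar: bystander: amber glass jar, 68 mm across, 100 mm high; origin under its centre
- spatula: bystander: spatula lying behind the clips, 250 mm long along its x; origin under its middle
- brush: bystander: pastry brush lying at the left, 160 mm long along its x; origin under its middle
- scraper: bystander: steel dough scraper with a wooden handle bar, 140 mm by 100 mm, lying at the right; origin under its blade
There are look-alikes about, which are no part of the job. What is shaped like the clip_a but purple is not meant.

How it is judged:
By the outcome, as a careful person would: the job done as asked, in the order asked, and still so for the second after the job is handed in, with the robot touching nothing.
It also fails if it takes over 72 s, if anything falls off the work surface, if the arm or the gripper's body presses on something with over 40 N, if the wrist force passes 120 N, or if a joint passes its speed limit or range.

## Working session

There is one attempt and no reset: what is moved stays moved. The work goes in short steps, Python scripts to look and compute and a tool call to move; the robot and the scene stay as the last step left them, time stands still between calls to the robot, and variables do not carry over. Pictures are saved under pics/ and viewed, at most 10 in all, crops included, and the job is handed in when it is done.

Besides the shell and the picture viewer there is one more tool, called after "Call:" in YAML: its name, and indented under it one key for each argument. carry_out: Moves the arm, as the interface text tells. Its arguments: {"type":"object","properties":{"moves":{"type":"array"},"grip_force":{"type":"number"}},"required":["moves"]}

```bash
mkdir -p pics
cat > h.py <<'E'
import numpy as np, cv2
from station import manip, cams, models
def pts(f,mask=None):
    z=f["range_z"]; v,u=np.nonzero((z>0) if mask is None else (mask&(z>0)))
    d=z[v,u]; K=f["mtx"]
    c=np.stack([(u-K[0,2])/K[0,0]*d,(v-K[1,2])/K[1,1]*d,d],1)
    return (c-f["t"])@f["R"], v,u
E
python3 - <<'E'
from h import *
o=manip.get_obs(); print({k:np.round(v,3) for k,v in o.items()})
for n in ["top","scene"]:
    f=cams.grab_frame(n); cv2.imwrite(f"pics/{n}0.png",f["image"][:,:,::-1])
    for l in ["clip_a","tray","tub"]:
        for d in models.cut_out(l,f):
            p,v,u=pts(f,d["pixels"])
            print(n,l,round(d["confidence"],2),d["pixel"],d["pixels"].sum(),np.round(np.median(p,0),3),np.round(p.min(0),3),np.round(p.max(0),3), np.median(f["image"][d["pixels"]],0))
E
```

```text
{'time': np.float64(0.0), 'joint_positions': array([-1.329,  0.239, -0.014,  1.319, -0.   ,  1.571]), 'qvel': array([ 0.002, -0.   ,  0.   , -0.   ,  0.001,  0.001]), 'joint_torque': array([ 4.0000e-03, -5.3879e+01,  3.4644e+01,  1.8000e-02,  0.0000e+00,
        0.0000e+00]), 'tool_pos': array([ 0.126, -0.509,  0.239]), 'tool_rot': array([[ 0.971,  0.239, -0.   ],
       [ 0.239, -0.971,  0.001],
       [-0.   , -0.001, -1.   ]]), 'contact_force': array([-0.239, -0.293, -0.339]), 'ft_torque': array([-0.029, -0.011,  0.007]), 'gripper_force': np.float64(0.0), 'grip_width': np.float64(1.002)}
top clip_a 0.95 [158.3, 190.7] 600 [0.635 0.187 0.028] [ 0.57   0.167 -0.004] [0.7   0.222 0.038] [128.5 109.   82.5]
top clip_a 0.92 [338.8, 151.1] 734 [0.206 0.281 0.028] [ 0.138  0.232 -0.007] [0.274 0.314 0.038] [ 93.  62. 104.]
top clip_a 0.73 [149.9, 259.1] 642 [0.651 0.018 0.028] [ 0.587 -0.039 -0.007] [0.714 0.065 0.036] [137. 115.  88.]
top clip_a 0.64 [156.3, 342.1] 447 [ 0.636 -0.184  0.028] [ 0.573 -0.223 -0.001] [ 0.693 -0.129  0.036] [150. 125.  93.]
top clip_a 0.44 [97.8, 219.5] 828
[... 552 characters left out ...]
e clip_a 0.75 [150.5, 398.1] 457 [0.215 0.279 0.029] [ 0.108  0.231 -0.003] [0.277 0.306 0.035] [122.  78. 127.]
scene clip_a 0.74 [288.6, 362.5] 738 [0.647 0.181 0.03 ] [ 0.573  0.166 -0.   ] [0.704 0.224 0.036] [171. 142.  90.]
scene clip_a 0.71 [268.4, 194.3] 969 [ 0.646 -0.186  0.028] [ 0.577 -0.23  -0.001] [ 0.699 -0.128  0.036] [173. 146.  90.]
scene tray 0.97 [216.6, 397.0] 8719 [0.428 0.269 0.006] [ 0.293  0.101 -0.003] [0.544 0.426 0.033] [177. 172. 159.]
scene tray 0.33 [202.4, 289.5] 355 [0.451 0.001 0.048] [ 0.421 -0.019  0.005] [0.46  0.019 0.063] [140. 143. 131.]
scene tub 0.8 [190.4, 189.0] 8383 [ 0.417 -0.25   0.007] [ 0.277 -0.428 -0.004] [ 0.529 -0.088  0.055] [41. 39. 38.]
```

View picture.

Run:
```python
from h import *
from scipy.optimize import minimize
import cv2
f=cams.grab_frame("top")
im=cv2.resize(f["image"][60:360,80:480],(800,600))
cv2.imwrite("pics/top1.png",im[:,:,::-1])
g=cams.grab_frame("scene")
for fr in (f,g):
  for l in ["clip_a","tray","tub"]:
    for d in models.cut_out(l,fr):
        if d["confidence"]<.6: continue
        p,v,u=pts(fr,d["pixels"])
        if l=="clip_a": p=p[(p[:,2]>.02)]
        r=cv2.minAreaRect((p[:,:2]*1000).astype(np.float32))
        print(fr["shot"] if "shot" in fr else "",l,np.round(np.array(r[0])),np.round(r[1]),round(r[2],1), np.round(np.percentile(p[:,2],[5,50,95]),3))
        if l=="clip_a":
            c=p[:,:2].mean(0); w=np.linalg.svd(p[:,:2]-c)[2][0] if len(p)<3000 else 0
            s=(p[:,:2]-c)@w; n=(p[:,:2]-c)@np.array([-w[1],w[0]])
            print("   c",c.round(3),"ax",w.round(3),np.degrees(np.arctan2(w[1],w[0])).round(1),"s",s.min().round(3),s.max().round(3),[(round(a,2),np.round([n[(s>=a)&(s<a+.02)].min(),n[(s>=a)&(s<a+.02)].max()],3).tolist()) for a in np.arange(-.07,.07,.02) if ((s>=a)&(s<a+.02)).any()])
```

```text
3 clip_a [ 638. -184.] [ 56. 125.] 55.7 [0.024 0.029 0.033]
   c [ 0.635 -0.182] ax [-0.817  0.577] 144.8 s -0.066 0.059 [(np.float64(-0.07), [-0.011, 0.01]), (np.float64(-0.05), [-0.013, 0.013]), (np.float64(-0.03), [-0.014, 0.014]), (np.float64(-0.01), [-0.019, 0.019]), (np.float64(0.01), [-0.023, 0.023]), (np.float64(0.03), [-0.026, 0.027]), (np.float64(0.05), [-0.027, 0.029])]
3 clip_a [210. 284.] [ 53. 131.] 63.2 [0.024 0.029 0.034]
   c [0.205 0.277] ax [-0.943  0.332] 160.6 s -0.065 0.064 [(np.float64(-0.07), [-0.028, 0.027]), (np.float64(-0.05), [-0.027, 0.024]), (np.float64(-0.03), [-0.021, 0.02]), (np.float64(-0.01), [-0.018, 0.017]), (np.float64(0.01), [-0.016, 0.014]), (np.float64(0.03), [-0.014, 0.014]), (np.float64(0.05), [-0.012, 0.012])]
3 clip_a [655.  19.] [127.  55.] 33.6 [0.024 0.029 0.033]
   c [0.653 0.019] ax [-0.802 -0.597] -143.4 s -0.065 0.063 [(np.float64(-0.07), [-0.009, 0.011]), (np.float64(-0.05), [-0.012, 0.013]), (np.float64(-0.03), [-0.015, 0.016]), (np.float64(-0.01), [-0.017, 0.018]), (np.float64(0.01), [-0.023, 0.021]), (np.float64(0.03), [-0.027, 
[... 1474 characters left out ...]
62 [(np.float64(-0.07), [-0.025, 0.03]), (np.float64(-0.05), [-0.022, 0.028]), (np.float64(-0.03), [-0.018, 0.024]), (np.float64(-0.01), [-0.015, 0.019]), (np.float64(0.01), [-0.013, 0.016]), (np.float64(0.03), [-0.011, 0.012]), (np.float64(0.05), [-0.01, 0.009])]
4 clip_a [207. 278.] [ 56. 132.] 71.4 [0.022 0.03  0.033]
   c [0.213 0.276] ax [ 0.951 -0.309] -18.0 s -0.073 0.059 [(np.float64(-0.07), [-0.011, 0.011]), (np.float64(-0.05), [-0.013, 0.013]), (np.float64(-0.03), [-0.014, 0.015]), (np.float64(-0.01), [-0.019, 0.017]), (np.float64(0.01), [-0.022, 0.021]), (np.float64(0.03), [-0.028, 0.026]), (np.float64(0.05), [-0.028, 0.028])]
4 tray [418. 269.] [231. 326.] 4.5 [0.002 0.006 0.029]
```

View pics/top1.png

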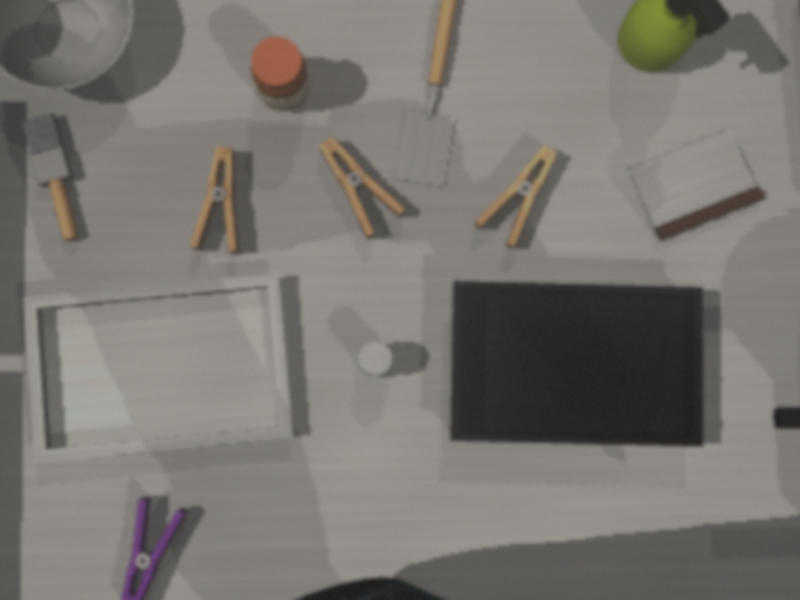

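```bash
cat >> h.py <<'E'
CL={"L":(.642,.1875,-6.2),"M":(.658,.022,36.6),"R":(.642,-.187,-35.0)}
def at(c,ahead):
    x,y,a=CL[c]; r=np.radians(a); return x+ahead*np.cos(r),y+ahead*np.sin(r),a
def rows(*T):
    o=manip.get_obs(); R,p=o["tool_rot"],o["tool_pos"]
    y0=np.degrees(np.arctan2(R[1,0],R[0,0]))
    print("t",round(float(o["time"]),2),"pos",p.round(4),"yaw",round(y0,1),"w",round(float(o["grip_width"])*85,1),"F",round(float(o["gripper_force"]),1))
    for x,y,z,a in T:
        d=R.T@(np.array([x,y,z])-p); t=(y0-a+180)%360-180
        print(d.round(4).tolist(),round(t,1))
E
python3 - <<'E'
from h import *
x,y,a=at("R",-.056); rows((x,y,.12,a),(x,y,.012,a))
f=cams.grab_frame("top"); p,v,u=pts(f)
s=(p[:,0]>.63)&(p[:,0]<.72)&(p[:,1]>-.10)&(p[:,1]<-.03); print("spat z",np.percentile(p[s][:,2],[5,50,95]).round(3))
z=f["range_z"]
# tray/tub outlines from rim heights
for n,lo,hi,ys in (("tray",.022,.034,1),("tub",.043,.058,-1)):
    m=(p[:,2]>lo)&(p[:,2]<hi)&(p[:,0]>.31)&(p[:,0]<.555)&(p[:,1]*ys>.07)&(p[:,1]*ys<.45)
    print(n,m.sum(),cv2.minAreaRect((p[m][:,:2]*1000).astype(np.float32)))
E
```

```text
t 0.8 pos [ 0.1257 -0.5097  0.2393] yaw 13.9 w 85.0 F 0.0
[0.5417, -0.2318, 0.1193] 48.9
[0.5417, -0.2318, 0.2273] 48.9
spat z [-0.004  0.001  0.006]
tray 2307 ((430.9750061035156, 263.6351013183594), (200.49044799804688, 311.00506591796875), 4.595729351043701)
tub 1718 ((425.8623046875, -242.0091552734375), (302.29351806640625, 192.21487426757812), 87.58189392089844)
```

Call:
carry_out:
  moves:
    - [0.542,-0.232,0.119,49,0.15]
    - [0.542,-0.232,0.119,49,0.15]
    - [0.542,-0.232,0.119,49,0.15]
    - [0.542,-0.232,0.119,49,0.15]
    - [0.542,-0.232,0.119,49,0.15]
    - [0.542,-0.232,0.119,49,0.15]
    - [0.542,-0.232,0.119,49,0.15]
    - [0.542,-0.232,0.119,49,0.15]
    - [0.542,-0.232,0.119,49,0.15]
    - [0.542,-0.232,0.119,49,0.15]
    - [0.542,-0.232,0.119,49,0.15]
    - [0.542,-0.232,0.119,49,0.15]
    - [0.542,-0.232,0.119,49,0.15]
    - [0.542,-0.232,0.119,49,0.15]
    - [0.542,-0.232,0.119,49,0.15]
    - [0.542,-0.232,0.119,49,0.15]
    - [0.542,-0.232,0.119,49,0.15]
    - [0.542,-0.232,0.119,49,0.15]
    - [0.542,-0.232,0.119,49,0.15]
  grip_force: 20

```text
time: 2.43
tool_pos: [0.5016, -0.2947, 0.1245]
tool_rot: [[0.854, -0.52, 0.016], [-0.52, -0.853, 0.029], [-0.001, -0.033, -0.999]]
contact_force: [0.7, -0.1, -0.6]
grip_width: 0.854
gripper_force: 0.0
```

Run:
```python
from h import *
x,y,a=at("R",-.056); rows((x,y,.012,a))
f=cams.grab_frame("scene"); cv2.imwrite("pics/s2.png",f["image"][:,:,::-1])
```

```text
t 2.43 pos [ 0.5016 -0.2947  0.1245] yaw -31.4 w 72.6 F 0.0
[0.0081, -0.1647, 0.118] 3.6
```

View pics/s2.png

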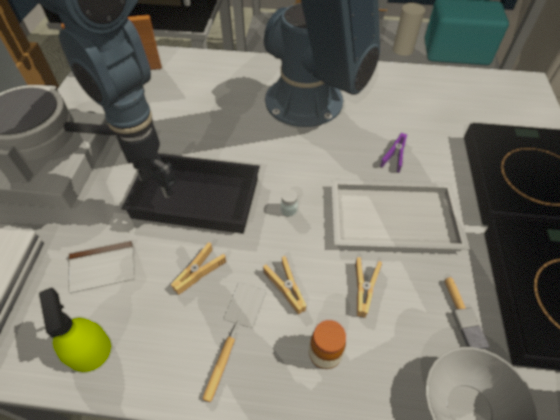

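Call:
carry_out:
  moves:
    - [0.008,-0.165,0.02,3.6,0.15]
    - [0.008,-0.165,0.02,3.6,0.15]
    - [0.008,-0.165,0.02,3.6,0.15]
    - [0.008,-0.165,0.02,3.6,0.15]
    - [0.008,-0.165,0.02,3.6,0.15]
    - [0.008,-0.165,0.02,3.6,0.15]
    - [0.008,-0.165,0.02,3.6,0.15]
    - [0.008,-0.165,0.02,3.6,0.15]

```text
time: 3.15
tool_pos: [0.5153, -0.2867, 0.1113]
tool_rot: [[0.857, -0.514, 0.031], [-0.515, -0.855, 0.059], [-0.004, -0.067, -0.998]]
contact_force: [-0.2, -0.1, 0.4]
grip_width: 0.85
gripper_force: 0.0
```

Run:
```python
from h import *
x,y,a=at("R",-.056); rows((x,y,.012,a))
```

```text
t 3.15 pos [ 0.5153 -0.2867  0.1113] yaw -31.0 w 72.2 F 0.0
[0.0019, -0.1477, 0.1093] 4.0
```

Run:
```python
from h import *
o=manip.get_obs(); print(o["joint_positions"].round(3),o["qvel"].round(3),o["joint_torque"].round(1))
```

```text
[-0.541  0.418 -0.087  1.07   0.067  3.141] [-0.     0.009  0.002 -0.007  0.002  0.   ] [  0.  -64.9  31.8   0.1   0.3   0. ]
```

Call:
carry_out:
  moves:
    - [0,0,0,-7,0.15]
    - [0,0,0,-14,0.15]
    - [0,-0.02,0,-21,0.15]
    - [0,-0.04,0,-28,0.15]
    - [0,-0.06,0,-35,0.15]
    - [0,-0.08,0,-42,0.15]
    - [0,-0.1,0,-49,0.15]
    - [0,-0.12,0,-56,0.15]
    - [0,-0.14,0,-63,0.15]
    - [0,-0.14,0,-70,0.15]
    - [0,-0.14,0,-77,0.15]
    - [0,-0.14,0,-84,0.15]
    - [0,-0.14,0,-91,0.15]
    - [0,-0.14,0,-98,0.15]
    - [0,-0.14,0,-105,0.15]
    - [0,-0.14,0,-112,0.15]
    - [0,-0.14,0,-119,0.15]
    - [0,-0.14,0,-126,0.15]
    - [0,-0.14,0,-133,0.15]
    - [0,-0.14,0,-140,0.15]

```text
time: 4.82
tool_pos: [0.5871, -0.167, 0.1207]
tool_rot: [[-0.332, 0.943, 0.031], [0.942, 0.33, 0.059], [0.046, 0.049, -0.998]]
contact_force: [0.4, -0.5, -0.0]
grip_width: 0.845
gripper_force: 0.0
```

Run:
```python
from h import *
x,y,a=at("R",-.056); rows((x,y,.06,a+180),(x,y,.012,a+180)); print(manip.get_obs()["joint_positions"].round(2))
```

```text
t 4.82 pos [ 0.5871 -0.167   0.1207] yaw 109.4 w 71.8 F 0.0
[0.0056, 0.0095, 0.0616] -35.6
[0.0035, 0.0072, 0.1095] -35.6
[-0.31  0.43 -0.04  1.09  0.07  0.92]
```

Call:
carry_out:
  moves:
    - [0.006,0.01,0.03,-7,0.15]
    - [0.006,0.01,0.06,-14,0.15]
    - [0.006,0.01,0.06,-21,0.15]
    - [0.006,0.01,0.06,-28,0.15]
    - [0.006,0.01,0.06,-35.6,0.15]
    - [0.006,0.01,0.06,-35.6,0.15]
    - [0.006,0.01,0.06,-35.6,0.15]

```text
time: 5.4
tool_pos: [0.5965, -0.1545, 0.0616]
tool_rot: [[-0.814, 0.581, 0.031], [0.581, 0.811, 0.059], [0.01, 0.066, -0.998]]
contact_force: [1.1, 0.2, -0.8]
grip_width: 0.85
gripper_force: 0.0
```

Run:
```python
from h import *
x,y,a=at("R",-.056); rows((x,y,.012,a+180)); print(manip.get_obs()["tool_rot"].round(3))
```

```text
t 5.4 pos [ 0.5965 -0.1545  0.0616] yaw 144.5 w 72.2 F 0.0
[-0.0004, -0.0038, 0.0494] -0.5
[[-0.814  0.581  0.031]
 [ 0.581  0.811  0.059]
 [ 0.01   0.066 -0.998]]
```

Call:
carry_out:
  moves:
    - [0,-0.004,0.025,-0.5,0.15]
    - [0,-0.004,0.047,-0.5,0.15]
    - [0,-0.004,0.047,-0.5,0.15]
    - [0,-0.004,0.047,-0.5,0.3]
    - [0,-0.004,0.047,-0.5,0.32]
    - [0,-0.004,0.047,-0.5,0.34]
    - [0,-0.004,0.047,-0.5,0.34]
    - [0,-0.004,0.047,-0.5,0.34]

```text
time: 6.07
tool_pos: [0.5963, -0.1551, 0.0154]
tool_rot: [[-0.82, 0.571, 0.032], [0.572, 0.818, 0.059], [0.007, 0.067, -0.998]]
contact_force: [0.2, -0.1, -0.8]
grip_width: 0.661
gripper_force: 9.4
```

Call:
carry_out:
  moves:
    - [0,0,0,0,0.38]
    - [0,0,0,0,0.38]
    - [0,0,0,0,0.38]
    - [0,0,0,0,0.38]
    - [0,0,0,0,0.38]

```text
time: 6.48
tool_pos: [0.5964, -0.1548, 0.0157]
tool_rot: [[-0.82, 0.571, 0.033], [0.572, 0.818, 0.06], [0.007, 0.068, -0.998]]
contact_force: [-0.4, 1.3, 5.9]
grip_width: 0.621
gripper_force: 13.1
```

Call:
carry_out:
  moves:
    - [0,0,0,0,0.42]
    - [0,0,0,0,0.42]
    - [0,0,0,0,0.42]
    - [0,0,0,0,0.42]
    - [0,0,0,0,0.42]

```text
time: 6.9
tool_pos: [0.5966, -0.1544, 0.0162]
tool_rot: [[-0.821, 0.57, 0.033], [0.571, 0.818, 0.06], [0.007, 0.069, -0.998]]
contact_force: [-2.2, 3.6, 10.2]
grip_width: 0.585
gripper_force: 16.5
```

Call:
carry_out:
  moves:
    - [0,0,0,0,0.7]
    - [0,0,0,0,0.7]
    - [0,0,0,0,0.7]
    - [0,0,0,0,0.7]
    - [0,0,0,0,0.7]
    - [0,0,0,0,0.7]
    - [0,0,0,0,0.7]

```text
time: 7.48
tool_pos: [0.5968, -0.1543, 0.0165]
tool_rot: [[-0.821, 0.57, 0.034], [0.571, 0.818, 0.061], [0.007, 0.069, -0.998]]
contact_force: [-1.7, 4.4, 13.6]
grip_width: 0.569
gripper_force: 18.3
```

Call:
carry_out:
  moves:
    - [0,0,0,0,0.2]
    - [0,0,0,0,0.2]
    - [0,0,-0.03,0,0.2]
    - [0,0,-0.05,0,0.2]
    - [-0.03,0,-0.05,0,0.3]
    - [-0.064,0,-0.05,0,0.35]
    - [-0.064,0,-0.05,0,0.35]
    - [-0.064,0,-0.05,0,0.35]

```text
time: 8.15
tool_pos: [0.6474, -0.1954, 0.063]
tool_rot: [[-0.82, 0.572, 0.031], [0.572, 0.818, 0.059], [0.009, 0.066, -0.998]]
contact_force: [-0.2, 0.0, -0.8]
grip_width: 0.653
gripper_force: 0.0
```

Run:
```python
from h import *
x,y,a=at("R",.008); rows((x,y,.015,a+180))
f=cams.grab_frame("scene"); cv2.imwrite("pics/s3.png",cv2.resize(f["image"][200:340,120:320],(800,560))[:,:,::-1])
```

```text
t 8.15 pos [ 0.6474 -0.1954  0.063 ] yaw 145.1 w 55.5 F 0.0
[0.0008, 0.0006, 0.0482] 0.1
```

View pics/s3.png

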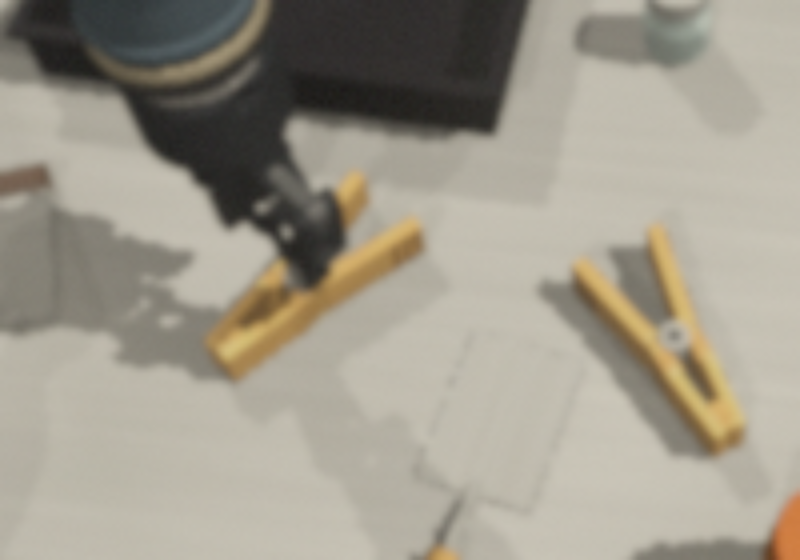

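Call:
carry_out:
  moves:
    - [0.001,0,0.03,0,0.35]
    - [0.001,0,0.046,0,0.35]
    - [0.001,0,0.046,0,0.35]
    - [0.001,0,0.046,0,0.9]
    - [0.001,0,0.046,0,0.9]
    - [0.001,0,0.046,0,0.9]
    - [0.001,0,0.046,0,0.9]
    - [0.001,0,0.046,0,0.9]
    - [0.001,0,0.02,0,0.9]
    - [0.001,0,-0.02,0,0.9]
    - [0.001,0,-0.05,0,0.9]
    - [0.001,0,-0.05,0,0.9]
    - [0.001,0,-0.05,0,0.9]
  grip_force: 40

```text
time: 9.28
tool_pos: [0.6455, -0.1975, 0.116]
tool_rot: [[-0.82, 0.571, 0.035], [0.572, 0.818, 0.058], [0.004, 0.068, -0.998]]
contact_force: [-0.3, -0.2, -2.4]
grip_width: 0.362
gripper_force: 39.0
```

```bash
cat >> h.py <<'E'
BX={"tray":(.431,.264,4.6),"tub":(.426,-.242,-2.4)}
def slot(b,k):
    "waist target for slot k (-1,0,1) along box y"
    x,y,a=BX[b]; r=np.radians(a); dx,dy=.0125,.085*k
    return x+dx*np.cos(r)-dy*np.sin(r), y+dx*np.sin(r)+dy*np.cos(r), a
E
python3 - <<'E'
from h import *
x,y,a=slot("tub",-1); rows((x,y,.11,a+180),(x,y,.025,a+180))
E
```

```text
t 9.28 pos [ 0.6455 -0.1975  0.116 ] yaw 145.1 w 30.8 F 39.0
[0.0984, -0.227, -0.0089] -32.5
[0.098, -0.2327, 0.0759] -32.5
```

Call:
carry_out:
  moves:
    - [0.098,-0.227,-0.009,-7,0.9]
    - [0.098,-0.227,-0.009,-14,0.9]
    - [0.098,-0.227,-0.009,-21,0.9]
    - [0.098,-0.227,-0.009,-28,0.9]
    - [0.098,-0.227,-0.009,-32.5,0.9]
    - [0.098,-0.227,-0.009,-32.5,0.9]
    - [0.098,-0.227,-0.009,-32.5,0.9]
    - [0.098,-0.227,-0.009,-32.5,0.9]
    - [0.098,-0.227,-0.009,-32.5,0.9]
    - [0.098,-0.227,-0.009,-32.5,0.9]

```text
time: 10.12
tool_pos: [0.4345, -0.3266, 0.1078]
tool_rot: [[-0.999, 0.04, 0.03], [0.042, 0.997, 0.06], [-0.028, 0.061, -0.998]]
contact_force: [0.5, 0.4, -2.1]
grip_width: 0.363
gripper_force: 39.1
```

Run:
```python
from h import *
x,y,a=slot("tub",-1); rows((x,y,.024,a+180)); print(manip.get_obs()["joint_positions"].round(2))
f=cams.grab_frame("scene"); cv2.imwrite("pics/s4.png",cv2.resize(f["image"][100:280,80:320],(800,600))[:,:,::-1])
```

```text
t 10.12 pos [ 0.4345 -0.3266  0.1078] yaw 177.6 w 30.8 F 39.1
[0.0019, -0.006, 0.0836] 0.0
[-0.68  0.36 -0.2   1.03  0.07 -0.64]
```

View pics/s4.png

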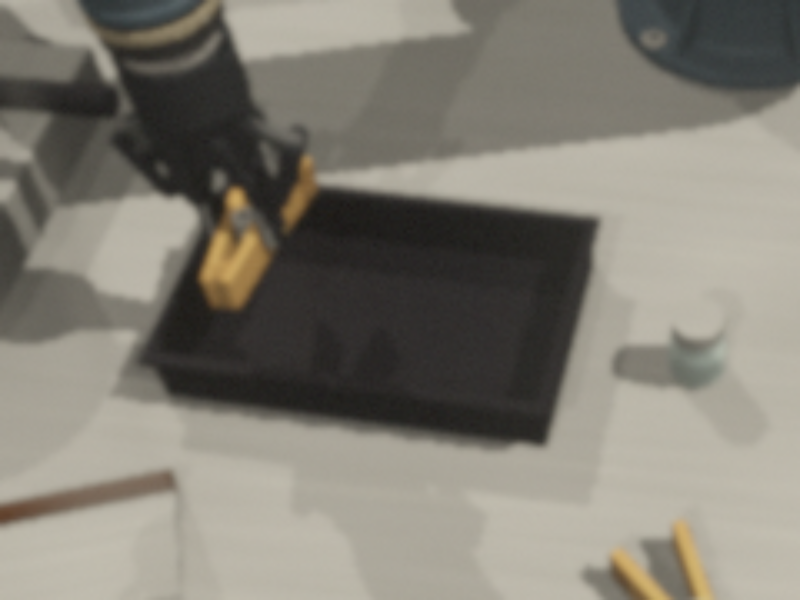

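Call:
carry_out:
  moves:
    - [0.002,-0.004,0.04,0,0.9]
    - [0.002,-0.005,0.07,0,0.9]
    - [0.002,-0.006,0.082,0,0.9]
    - [0.002,-0.006,0.082,0,0.9]
    - [0.002,-0.006,0.084,0,0.4]
    - [0.002,-0.006,0.084,0,0.4]
    - [0.002,-0.006,0.084,0,0.4]
    - [0.002,-0.006,0.06,0,0.4]
    - [0.002,0,0.03,0,0.4]
    - [0.002,0,-0.01,0,0.2]
    - [0.002,0,-0.03,0,0.15]
    - [0.002,0,-0.03,0,0.15]
  grip_force: 20

```text
time: 11.17
tool_pos: [0.4333, -0.3308, 0.1442]
tool_rot: [[-0.998, 0.04, 0.038], [0.042, 0.998, 0.054], [-0.035, 0.055, -0.998]]
contact_force: [-0.8, -0.2, 0.1]
grip_width: 0.85
gripper_force: 0.0
```

Run:
```python
from h import *
x,y,a=at("M",-.056); rows((x,y,.12,a+180),(x,y,.06,a+180))
f=cams.grab_frame("top"); p,v,u=pts(f)
for d in models.cut_out("clip_a",f):
    q,_,_=pts(f,d["pixels"]); print(round(d["confidence"],2),d["pixel"],np.median(q,0).round(3))
```

```text
t 11.17 pos [ 0.4333 -0.3308  0.1442] yaw 177.6 w 72.2 F 0.0
[-0.1651, 0.3246, 0.0481] -39.0
[-0.163, 0.3213, 0.1079] -39.0
0.89 [248.9, 406.7] [ 0.405 -0.328  0.03 ]
0.7 [159.5, 189.0] [0.634 0.187 0.028]
0.66 [149.1, 258.0] [0.653 0.022 0.028]
0.59 [337.8, 149.7] [0.209 0.281 0.029]
```

Call:
carry_out:
  moves:
    - [-0.165,0.3246,0.04,-7,0.15]
    - [-0.165,0.3246,0.04,-14,0.15]
    - [-0.165,0.3246,0.04,-21,0.15]
    - [-0.165,0.3246,0.04,-28,0.15]
    - [-0.165,0.3246,0.04,-35,0.15]
    - [-0.165,0.3246,0.04,-39,0.15]
    - [-0.165,0.3246,0.04,-39,0.15]
    - [-0.165,0.3246,0.04,-39,0.15]
    - [-0.165,0.3246,0.04,-39,0.15]
    - [-0.165,0.3246,0.04,-39,0.15]
    - [-0.165,0.323,0.08,-39,0.15]
    - [-0.164,0.322,0.1,-39,0.15]
    - [-0.164,0.322,0.1,-39,0.15]

```text
time: 12.35
tool_pos: [0.6072, -0.0083, 0.0574]
tool_rot: [[-0.802, -0.597, 0.022], [-0.595, 0.801, 0.06], [-0.053, 0.035, -0.998]]
contact_force: [-0.5, -0.1, -0.3]
grip_width: 0.853
gripper_force: 0.0
```

Run:
```python
from h import *
x,y,a=at("M",-.056); rows((x,y,.018,a+180))
```

```text
t 12.35 pos [ 0.6072 -0.0083  0.0574] yaw -143.4 w 72.5 F 0.0
[-0.0008, -0.0074, 0.0392] -0.0
```

Call:
carry_out:
  moves:
    - [-0.001,-0.007,0,0,0.15]
    - [-0.001,-0.007,0.02,0,0.15]
    - [-0.001,-0.007,0.039,0,0.15]
    - [-0.001,-0.007,0.039,0,0.15]
    - [-0.001,-0.007,0.039,0,0.3]
    - [-0.001,-0.007,0.039,0,0.32]
    - [-0.001,-0.007,0.039,0,0.34]
    - [-0.001,-0.007,0.039,0,0.34]
    - [-0.001,-0.007,0.039,0,0.34]

```text
time: 13.1
tool_pos: [0.6181, -0.0118, 0.0252]
tool_rot: [[-0.802, -0.597, 0.033], [-0.595, 0.802, 0.059], [-0.062, 0.028, -0.998]]
contact_force: [-1.9, -2.3, 6.9]
grip_width: 0.663
gripper_force: 5.2
```

Call:
carry_out:
  moves:
    - [0,0,0,0,0.38]
    - [0,0,0,0,0.38]
    - [0,0,0,0,0.38]
    - [0,0,0,0,0.38]
    - [0,0,0,0,0.38]

```text
time: 13.52
tool_pos: [0.6182, -0.0118, 0.0255]
tool_rot: [[-0.802, -0.597, 0.034], [-0.594, 0.802, 0.059], [-0.062, 0.027, -0.998]]
contact_force: [-2.6, -2.9, 9.8]
grip_width: 0.632
gripper_force: 18.4
```

Call:
carry_out:
  moves:
    - [0,0,0,0,0.42]
    - [0,0,0,0,0.42]
    - [0,0,0,0,0.42]
    - [0,0,0,0,0.42]
    - [0,0,0,0,0.42]

```text
time: 13.93
tool_pos: [0.6182, -0.0118, 0.0255]
tool_rot: [[-0.802, -0.597, 0.034], [-0.594, 0.802, 0.059], [-0.062, 0.027, -0.998]]
contact_force: [-1.7, -2.4, 11.7]
grip_width: 0.636
gripper_force: 18.4
```

Call:
carry_out:
  moves:
    - [0,0,0,0,0.7]
    - [0,0,0,0,0.7]
    - [0,0,0,0,0.7]
    - [0,0,0,0,0.7]
    - [0,0,0,0,0.7]
    - [0,0,0,0,0.7]
    - [0,0,0,0,0.7]

```text
time: 14.52
tool_pos: [0.6182, -0.0118, 0.0255]
tool_rot: [[-0.802, -0.597, 0.034], [-0.594, 0.802, 0.059], [-0.062, 0.027, -0.998]]
contact_force: [-1.5, -2.1, 10.9]
grip_width: 0.635
gripper_force: 18.4
```

Call:
carry_out:
  moves:
    - [0,0,0,0,0.2]
    - [0,0,0,0,0.2]
    - [0,0,0,0,0.2]

```text
time: 14.77
tool_pos: [0.6172, -0.0113, 0.0238]
tool_rot: [[-0.802, -0.597, 0.031], [-0.595, 0.802, 0.06], [-0.06, 0.029, -0.998]]
contact_force: [-1.2, 0.8, -0.5]
grip_width: 0.798
gripper_force: 0.0
```

Run:
```python
from h import *
x,y,a=at("M",-.056); rows((x,y,.016,a+180)); print(manip.get_obs()["contact_force"].round(1))
f=cams.grab_frame("scene"); cv2.imwrite("pics/s5.png",cv2.resize(f["image"][200:340,200:400],(800,560))[:,:,::-1])
```

```text
t 14.77 pos [ 0.6172 -0.0113  0.0238] yaw -143.4 w 67.9 F 0.0
[0.0039, 0.0022, 0.0077] -0.0
[-1.2  0.8 -0.5]
```

View pics/s5.png

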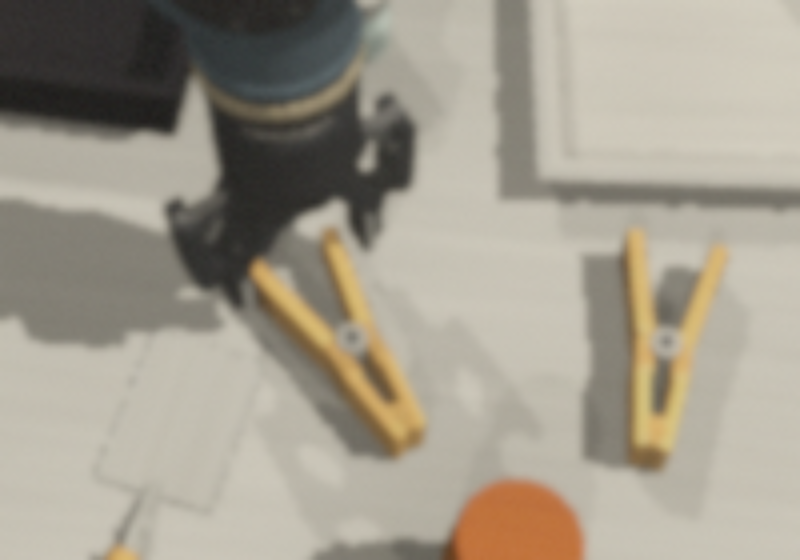

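Call:
carry_out:
  moves:
    - [0.004,0.002,0.007,0,0.2]
    - [0.004,0.002,0.007,0,0.2]
    - [0.004,0.002,0.007,0,0.34]
    - [0.004,0.002,0.007,0,0.38]
    - [0.004,0.002,0.007,0,0.42]
    - [0.004,0.002,0.007,0,0.7]
    - [0.004,0.002,0.007,0,0.7]
    - [0.004,0.002,0.007,0,0.7]
    - [0.004,0.002,0.007,0,0.7]
    - [0.004,0.002,0.007,0,0.7]

```text
time: 15.65
tool_pos: [0.6128, -0.0118, 0.0165]
tool_rot: [[-0.802, -0.597, 0.03], [-0.595, 0.802, 0.059], [-0.06, 0.03, -0.998]]
contact_force: [-3.9, -1.1, 4.9]
grip_width: 0.651
gripper_force: 20.9
```

Call:
carry_out:
  moves:
    - [0,0,0,0,0.8]
    - [0,0,0,0,0.8]
    - [0,0,0,0,0.8]
    - [0,0,0,0,0.8]
    - [0,0,0,0,0.8]
    - [0,0,0,0,0.8]
  grip_force: 27

```text
time: 16.15
tool_pos: [0.6129, -0.0117, 0.0171]
tool_rot: [[-0.802, -0.597, 0.031], [-0.595, 0.802, 0.06], [-0.06, 0.029, -0.998]]
contact_force: [-5.6, -2.3, 10.9]
grip_width: 0.614
gripper_force: 26.1
```

Call:
carry_out:
  moves:
    - [0,0,0,0,0.2]
    - [0,0,0,0,0.2]
    - [0,0,-0.03,0,0.2]
    - [0,0,-0.05,0,0.2]
    - [-0.03,0,-0.05,0,0.3]
    - [-0.064,0,-0.05,0,0.4]
    - [-0.064,0,-0.05,0,0.4]
    - [-0.064,0,-0.05,0,0.4]
    - [-0.064,0,-0.05,0,0.4]

```text
time: 16.9
tool_pos: [0.6622, 0.0235, 0.0693]
tool_rot: [[-0.801, -0.597, 0.029], [-0.595, 0.801, 0.059], [-0.059, 0.03, -0.998]]
contact_force: [-0.5, 0.1, -0.2]
grip_width: 0.599
gripper_force: 0.0
```

Run:
```python
from h import *
x,y,a=at("M",.008); rows((x,y,.017,a+180))
```

```text
t 16.9 pos [0.6622 0.0235 0.0693] yaw -143.4 w 50.9 F 0.0
[-0.0006, -0.0003, 0.0525] -0.0
```

Call:
carry_out:
  moves:
    - [-0.001,0,0.03,0,0.4]
    - [-0.001,0,0.052,0,0.4]
    - [-0.001,0,0.052,0,0.4]
    - [-0.001,0,0.052,0,0.9]
    - [-0.001,0,0.052,0,0.9]
    - [-0.001,0,0.052,0,0.9]
    - [-0.001,0,0.052,0,0.9]
    - [-0.001,0,0.052,0,0.9]
    - [-0.001,0,0.02,0,0.9]
    - [-0.001,0,-0.02,0,0.9]
    - [-0.001,0,-0.05,0,0.9]
    - [-0.001,0,-0.05,0,0.9]
    - [-0.001,0,-0.05,0,0.9]
    - [-0.001,0,-0.05,0,0.9]
  grip_force: 40

```text
time: 18.07
tool_pos: [0.6617, 0.0209, 0.1199]
tool_rot: [[-0.802, -0.597, 0.031], [-0.595, 0.802, 0.059], [-0.06, 0.03, -0.998]]
contact_force: [0.2, -0.4, -1.8]
grip_width: 0.356
gripper_force: 39.2
```

Run:
```python
from h import *
x,y,a=slot("tray",-1); rows((x,y,.11,a+180),(x,y,.025,a+180))
```

```text
t 18.07 pos [0.6617 0.0209 0.1199] yaw -143.4 w 30.2 F 39.2
[0.0753, 0.2537, 0.0129] 32.0
[0.0804, 0.2512, 0.0977] 32.0
```

Call:
carry_out:
  moves:
    - [0.075,0.254,0.012,7,0.9]
    - [0.075,0.254,0.012,14,0.9]
    - [0.075,0.254,0.012,21,0.9]
    - [0.075,0.254,0.012,28,0.9]
    - [0.075,0.254,0.012,32,0.9]
    - [0.075,0.254,0.012,32,0.9]
    - [0.075,0.254,0.012,32,0.9]
    - [0.075,0.254,0.012,32,0.9]
    - [0.075,0.254,0.012,32,0.9]
    - [0.075,0.254,0.012,32,0.9]

```text
time: 18.9
tool_pos: [0.4507, 0.1805, 0.1105]
tool_rot: [[-0.996, -0.082, 0.03], [-0.08, 0.995, 0.059], [-0.035, 0.056, -0.998]]
contact_force: [-1.0, 0.2, -1.5]
grip_width: 0.355
gripper_force: 39.3
```

Run:
```python
from h import *
x,y,a=slot("tray",-1); rows((x,y,.024,a+180))
```

```text
t 18.9 pos [0.4507 0.1805 0.1105] yaw -175.4 w 30.2 F 39.3
[0.0035, -0.0051, 0.0862] -0.0
```

Call:
carry_out:
  moves:
    - [0.003,-0.004,0.04,0,0.9]
    - [0.003,-0.005,0.07,0,0.9]
    - [0.003,-0.005,0.085,0,0.9]
    - [0.003,-0.005,0.085,0,0.9]
    - [0.003,-0.005,0.086,0,0.4]
    - [0.003,-0.005,0.086,0,0.4]
    - [0.003,-0.005,0.086,0,0.4]
    - [0.003,-0.005,0.06,0,0.4]
    - [0.003,0,0.03,0,0.4]
    - [0.003,0,-0.01,0,0.2]
    - [0.003,0,-0.01,0,0.15]
    - [0.003,0,-0.01,0,0.15]
  grip_force: 20

```text
time: 19.9
tool_pos: [0.4493, 0.1804, 0.1243]
tool_rot: [[-0.996, -0.082, 0.037], [-0.079, 0.995, 0.062], [-0.042, 0.059, -0.997]]
contact_force: [-0.3, 0.9, -0.9]
grip_width: 0.853
gripper_force: 0.0
```

Run:
```python
from h import *
x,y,a=at("L",-.056); rows((x,y,.10,a+180),(x,y,.06,a+180))
f=cams.grab_frame("top")
for d in models.cut_out("clip_a",f):
    q,_,_=pts(f,d["pixels"]); print(round(d["confidence"],2),d["pixel"],np.median(q,0).round(3))
```

```text
t 19.9 pos [0.4493 0.1804 0.1243] yaw -175.4 w 72.5 F 0.0
[-0.1365, 0.0004, 0.0301] 10.8
[-0.1349, -0.0019, 0.07] 10.8
0.92 [240.4, 402.3] [ 0.424 -0.326  0.031]
0.76 [160.7, 191.1] [0.632 0.187 0.028]
```

Call:
carry_out:
  moves:
    - [-0.136,0,0.03,7,0.15]
    - [-0.136,0,0.03,10.8,0.15]
    - [-0.136,0,0.03,10.8,0.15]
    - [-0.136,0,0.03,10.8,0.15]
    - [-0.136,0,0.06,10.8,0.15]
    - [-0.136,-0.002,0.07,10.8,0.15]
    - [-0.136,-0.002,0.07,10.8,0.15]
    - [-0.136,-0.002,0.07,10.8,0.15]

```text
time: 20.67
tool_pos: [0.5835, 0.1923, 0.0547]
tool_rot: [[-0.994, 0.107, 0.027], [0.108, 0.992, 0.058], [-0.021, 0.061, -0.998]]
contact_force: [-0.1, -0.2, 0.5]
grip_width: 0.849
gripper_force: 0.0
```

Run:
```python
from h import *
x,y,a=at("L",-.056); rows((x,y,.016,a+180))
```

```text
t 20.67 pos [0.5835 0.1923 0.0547] yaw 173.8 w 72.2 F 0.0
[-0.0019, -0.0008, 0.0388] -0.0
```

Call:
carry_out:
  moves:
    - [-0.002,-0.001,0.02,0,0.15]
    - [-0.002,-0.001,0.039,0,0.15]
    - [-0.002,-0.001,0.039,0,0.15]
    - [-0.002,-0.001,0.039,0,0.3]
    - [-0.002,-0.001,0.039,0,0.34]
    - [-0.002,-0.001,0.039,0,0.34]
    - [-0.002,-0.001,0.039,0,0.34]
    - [-0.002,-0.001,0.039,0,0.34]

```text
time: 21.33
tool_pos: [0.5888, 0.1942, 0.0183]
tool_rot: [[-0.994, 0.107, 0.032], [0.108, 0.992, 0.06], [-0.026, 0.063, -0.998]]
contact_force: [-1.5, -0.3, 7.6]
grip_width: 0.662
gripper_force: 7.5
```

Call:
carry_out:
  moves:
    - [0,0,0,0,0.38]
    - [0,0,0,0,0.38]
    - [0,0,0,0,0.38]
    - [0,0,0,0,0.38]
    - [0,0,0,0,0.38]

```text
time: 21.75
tool_pos: [0.5889, 0.1944, 0.0187]
tool_rot: [[-0.994, 0.107, 0.033], [0.108, 0.992, 0.061], [-0.026, 0.064, -0.998]]
contact_force: [-3.3, -1.0, 12.1]
grip_width: 0.625
gripper_force: 11.9
```

Call:
carry_out:
  moves:
    - [0,0,0,0,0.7]
    - [0,0,0,0,0.7]
    - [0,0,0,0,0.7]
    - [0,0,0,0,0.7]
    - [0,0,0,0,0.7]
    - [0,0,0,0,0.7]
    - [0,0,0,0,0.7]

```text
time: 22.33
tool_pos: [0.5889, 0.1946, 0.0195]
tool_rot: [[-0.994, 0.106, 0.033], [0.108, 0.992, 0.061], [-0.026, 0.065, -0.998]]
contact_force: [-4.9, 0.1, 18.7]
grip_width: 0.567
gripper_force: 17.2
```

Call:
carry_out:
  moves:
    - [0,0,0,0,0.2]
    - [0,0,0,0,0.2]
    - [0,0,-0.03,0,0.2]
    - [0,0,-0.05,0,0.2]
    - [-0.03,0,-0.05,0,0.3]
    - [-0.062,0,-0.05,0,0.4]
    - [-0.062,0,-0.05,0,0.4]
    - [-0.062,0,-0.05,0,0.4]
    - [-0.062,0,-0.05,0,0.4]

```text
time: 23.08
tool_pos: [0.6476, 0.184, 0.0676]
tool_rot: [[-0.994, 0.107, 0.029], [0.109, 0.992, 0.059], [-0.023, 0.062, -0.998]]
contact_force: [-0.7, 0.1, 0.7]
grip_width: 0.596
gripper_force: 0.0
```

Run:
```python
from h import *
x,y,a=at("L",.008); rows((x,y,.017,a+180))
```

```text
t 23.08 pos [0.6476 0.184  0.0676] yaw 173.8 w 50.7 F 0.0
[-0.0009, -0.0003, 0.0507] -0.0
```

Call:
carry_out:
  moves:
    - [-0.001,0,0.03,0,0.4]
    - [-0.001,0,0.05,0,0.4]
    - [-0.001,0,0.05,0,0.4]
    - [-0.001,0,0.05,0,0.9]
    - [-0.001,0,0.05,0,0.9]
    - [-0.001,0,0.05,0,0.9]
    - [-0.001,0,0.05,0,0.9]
    - [-0.001,0,0.05,0,0.9]
    - [-0.001,0,0.02,0,0.9]
    - [-0.001,0,-0.02,0,0.9]
    - [-0.001,0,-0.06,0,0.9]
    - [-0.001,0,-0.07,0,0.9]
    - [-0.001,0,-0.07,0,0.9]
    - [-0.001,0,-0.07,0,0.9]
  grip_force: 40

```text
time: 24.25
tool_pos: [0.6475, 0.18, 0.1389]
tool_rot: [[-0.994, 0.107, 0.032], [0.109, 0.992, 0.06], [-0.026, 0.063, -0.998]]
contact_force: [-1.2, 0.1, -2.1]
grip_width: 0.341
gripper_force: 38.9
```

Run:
```python
from h import *
x,y,a=slot("tub",0.4); rows((x,y,.14,a+180),(x,y,.11,a+180))
```

```text
t 24.25 pos [0.6475 0.18   0.1389] yaw 173.8 w 29.0 F 38.9
[0.1641, -0.4076, -0.0311] -3.8
[0.1648, -0.4095, -0.0012] -3.8
```

Call:
carry_out:
  moves:
    - [0.164,-0.408,-0.031,-3.8,0.9]
    - [0.164,-0.408,-0.031,-3.8,0.9]
    - [0.164,-0.408,-0.031,-3.8,0.9]
    - [0.164,-0.408,-0.031,-3.8,0.9]
    - [0.164,-0.408,-0.031,-3.8,0.9]
    - [0.164,-0.408,-0.031,-3.8,0.9]
    - [0.164,-0.408,-0.031,-3.8,0.9]
    - [0.164,-0.408,-0.031,-3.8,0.9]
    - [0.164,-0.408,-0.031,-3.8,0.9]
    - [0.164,-0.408,-0.031,-3.8,0.9]
    - [0.164,-0.408,-0.031,-3.8,0.9]
    - [0.164,-0.408,-0.031,-3.8,0.9]
    - [0.164,-0.408,-0.031,-3.8,0.9]
    - [0.164,-0.408,-0.031,-3.8,0.9]

```text
time: 25.42
tool_pos: [0.4391, -0.2085, 0.1385]
tool_rot: [[-0.999, 0.041, 0.029], [0.043, 0.997, 0.061], [-0.026, 0.062, -0.998]]
contact_force: [0.1, 1.0, -1.1]
grip_width: 0.339
gripper_force: 39.0
```

Run:
```python
from h import *
x,y,a=slot("tub",.4); rows((x,y,.024,a+180))
```

```text
t 25.42 pos [ 0.4391 -0.2085  0.1385] yaw 177.5 w 28.8 F 39.0
[0.0022, -0.0071, 0.1142] -0.1
```

Call:
carry_out:
  moves:
    - [0.002,-0.004,0.04,0,0.9]
    - [0.002,-0.005,0.08,0,0.9]
    - [0.002,-0.007,0.1,0,0.9]
    - [0.002,-0.007,0.113,0,0.9]
    - [0.002,-0.007,0.113,0,0.9]
    - [0.002,-0.007,0.114,0,0.4]
    - [0.002,-0.007,0.114,0,0.4]
    - [0.002,-0.007,0.114,0,0.4]
    - [0.002,-0.007,0.08,0,0.4]
    - [0.002,0,0.05,0,0.4]
    - [0.002,0,0.01,0,0.4]
    - [0.1,0.1,-0.03,0,0.4]
    - [0.1,0.1,-0.07,0,0.4]
    - [0.1,0.1,-0.07,0,0.4]
    - [0.1,0.1,-0.07,0,0.4]
    - [0.1,0.1,-0.07,0,0.4]

```text
time: 26.75
tool_pos: [0.3393, -0.1068, 0.217]
tool_rot: [[-0.999, 0.039, 0.035], [0.041, 0.997, 0.059], [-0.033, 0.06, -0.998]]
contact_force: [0.7, -1.3, 0.1]
grip_width: 0.6
gripper_force: 0.0
```

Run:
```python
from h import *
rows()
f=cams.grab_frame("scene"); cv2.imwrite("pics/s6.png",f["image"][:,:,::-1])
g=cams.grab_frame("top"); cv2.imwrite("pics/t6.png",cv2.resize(g["image"][60:360,80:480],(800,600))[:,:,::-1])
for fr in (f,g):
  for d in models.cut_out("clip_a",fr):
    q,_,_=pts(fr,d["pixels"]); print(round(d["confidence"],2),d["pixel"],np.median(q,0).round(3),np.percentile(q[:,2],97).round(3))
```

```text
t 26.75 pos [ 0.3393 -0.1068  0.217 ] yaw 177.6 w 51.0 F 0.0
0.75 [216.6, 360.7] [0.45  0.177 0.033] 0.038
0.71 [184.8, 161.0] [ 0.424 -0.318  0.031] 0.038
0.59 [149.0, 397.5] [0.213 0.279 0.029] 0.034
0.56 [195.1, 206.5] [ 0.433 -0.201  0.033] 0.037
0.17 [217.2, 403.9] [0.428 0.281 0.006] 0.029
0.97 [245.4, 401.3] [ 0.419 -0.325  0.03 ] 0.037
0.94 [340.2, 150.1] [0.207 0.281 0.029] 0.035
0.79 [238.9, 192.6] [0.437 0.18  0.033] 0.039
0.77 [235.5, 351.0] [ 0.44  -0.207  0.032] 0.038
```

View pics/s6.png

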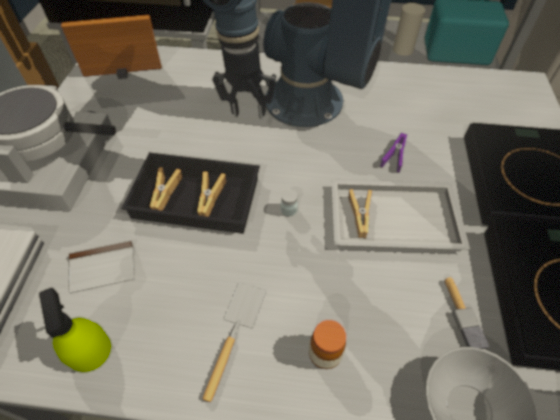

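View pics/t6.png

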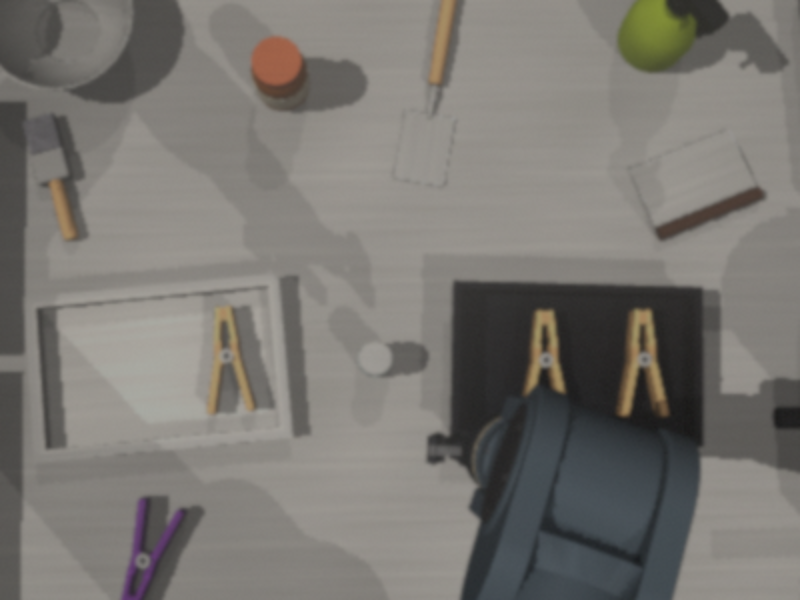

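Two clips lie flat in the tub, at (545,360) and (643,360) in the top view. One lies flat in the tray at (227,358). All the other things are where they were, and the gripper is clear.

```bash
python3 -c "
from station import manip
print(manip.hand_in())"
```

```text
the job is handed in; nothing more can be done
None
```

The job is handed in: the one firm clip (the middle one) lies flat in the metal tray and the two weak clips (left and right) lie flat, apart, in the black tub. It took about 27 s on the robot's clock, and nothing else on the counter was moved.

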